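# Stroke the nozzle organiser's lids shut

### The arm

A 6-joint arm with a two-finger parallel gripper is mounted at the origin on the work surface. World frame = base frame: x ahead of the robot, y to its left, z up, the work surface at z = 0. Lengths are in m, angles in rad, forces in N, time in s.
With the tool pointing down it reaches from about 0.3 to 0.95 m from the base axis. Payload 3.1 kg.
Tool frame: the origin (TCP) lies at the very end of the fingers, on their centre line; the grasp point (between the pads) lies 19 mm behind it; x points along the fingers, z is the direction in which the jaws open and shut, and the axes are right-handed (so a half turn about x gives the same grasp; the last joint's range is limited). The gripper opens to 85 mm and grips with 20 to 120 N. Pads are 22 mm wide; open, the fingers measure 114 mm over their backs; the gripper's body (76 mm by 85 mm) begins 54 mm behind the grasp point. The pads swing forward as they close: fully open they stand 13 mm farther back than shut.
Start: joints at [-1.285, 0.308, 1.634, -0, 1.2, -0.07], TCP at [0.218, -0.586, 0.231] pointing down, gripper open.
Joint ranges: [-3.06, 3.06], [-0.79, 1.96], [0.05, 2.63], [-1.19, 4.34], [0.05, 2.64], [-2.94, 2.94]. Speed limits (rad/s): [2.79, 2.79, 3.14, 3.14, 3.14, 3.14].

### API

Orientations are given as a rotation vector (axis times angle).
In Python, from plant import telemetry, get_image, bot gives the robot as it stands.
- The arm moves only by the tool move_arm, never from a script. Its argument "plan" is a list of rows, each an object of numbers: "gripper": the finger opening in mm, from 0 to 85.4; "dx", "dy", "dz": the shift along the tool's x, y, z in mm; "roll": the turn about the tool's x in degrees. A call has 1 to 8 rows; each row shifts and turns the commanded pose from where the row before left it, along the tool's axes as they then stand; what a row does not reach is not made up. A row lasts 1/8 s, in which the tool goes at most 62.5 mm and 10.7 degrees, less where a joint would pass 70% of its speed; a pose out of reach is approached as far as the arm can. A call with a gripper value outside its range is refused whole. The fingers move at their own pace and stop on an object; the grip force is fixed at half the most. Time passes only in rows, so rows that do not move let the fingers close. It gives the time, the measured TCP pose, the force and the opening at its end, in the units of the state.
- telemetry.get_obs(): the state, without advancing time (a new reading comes with each control period).
- get_image(name): name is "scene" or "top"; returns a dict with "img" (420x560x3 uint8, blue, green, red), "fovy" (degrees; the focal length in pixels is half the picture's height over the tangent of half this angle, whatever the lens; pixels are square), "cx", "cy" (the principal point, pixels), "k1" (the pictures are not rectified: a ray, as slopes to the right and down, at radius r is drawn at 1 + k1 r^2 times it, then the intrinsics apply), "T" (4x4, takes a point from camera to world coordinates). Camera axes: x right, y down, z forward; pixel columns grow to the right and rows downward; lengths in m; the calibration is good to about 2 mm. A picture is of the moment at which its call begins. There is no depth.
- bot.finish_job(): hands the job in, once; it reports no verdict.
The state is a dict: "t": time; "q": joint angles; "qvel": joint speeds; "tau": joint torques, N m; "tcp_pos": TCP position; "orientation": TCP orientation; "wrist_force": force on the tool from outside, world axes, zero at the start; "wrist_torque": the same for the moment, N m; "opening": finger opening in m.
Only numpy, scipy, OpenCV 4.12 (cv2) and the standard library are available. Lean on these libraries where they do the work, as an engineer would, in place of code of your own. Each camera call takes 0.05 s, during which the arm holds its last target. There are 200 camera calls.

### The job

The five little lids of the curved nozzle organiser are standing ajar. Run a closed fingertip gently along the row, starting at the end with the finger ring and following the curve to the plain end, so that each lid in turn is pressed down flat and all five end up shut. Do not pick up, tip or shove the organiser, and leave the spool and the other things on the table alone.

Things in the scene. Friction and masses are not known exactly. Their poses are not given: they have to be found in the camera images.
- organiser: Small-parts organiser for nozzles, loose, about 2 kg: dark steel base, five grey plastic compartments in a row bent like an arc, 230 mm long, 36 mm wide; shut lids' tops 41 mm above the table. Origin: underside, below the middle compartment; z up. The row's centre line is an arc of radius 183 mm through the origin, its centre 183 mm along own +x; the ring end is at own +y.
- row_mid (a point): Centre of the middle compartment at shut-lid height, 41 mm above the organiser's origin, same axes. Compartment k (1 to 5 from the ring end) is centred at a = (k-3)*0.24 rad on the arc: own x = 0.183*(1-cos a), own y = -0.183*sin a; there the row runs, away from the ring, along own (sin a, -cos a).
- ring (a point): Centre of the flat round steel finger ring, 36 mm across and 9 mm high, fixed to the organiser and lying on the table, marking the end to start from; it lies 40 mm before the centre of compartment 1. The other end of the row is plain.
- lid1 (a joint): Hinge of lid 1 counted from the ring end, a thin white lid 37 mm long along the row, 33 mm wide, 3 mm thick, hinged across the row 20 mm before its compartment's centre, so that it rises like a ramp going away from the ring. 0 = as far open as it goes (free edge about 10 mm up), 0.26 rad = shut, lying flat on a hard stop. A stiff hinge: about 1 N at the free edge moves it and it stays put.
- lid1_tip (a point): Middle of the free edge of lid 1, on its upper face, 38 mm from the hinge (moves with the lid; 41 mm above the table when shut).
- lid2 (a joint): Hinge of lid 2 counted from the ring end, a thin white lid 37 mm long along the row, 33 mm wide, 3 mm thick, hinged across the row 20 mm before its compartment's centre, so that it rises like a ramp going away from the ring. 0 = as far open as it goes (free edge about 10 mm up), 0.26 rad = shut, lying flat on a hard stop. A stiff hinge: about 1 N at the free edge moves it and it stays put.
- lid2_tip (a point): Middle of the free edge of lid 2, on its upper face, 38 mm from the hinge (moves with the lid; 41 mm above the table when shut).
- lid3 (a joint): Hinge of lid 3 counted from the ring end, a thin white lid 37 mm long along the row, 33 mm wide, 3 mm thick, hinged across the row 20 mm before its compartment's centre, so that it rises like a ramp going away from the ring. 0 = as far open as it goes (free edge about 10 mm up), 0.26 rad = shut, lying flat on a hard stop. A stiff hinge: about 1 N at the free edge moves it and it stays put.
- lid3_tip (a point): Middle of the free edge of lid 3, on its upper face, 38 mm from the hinge (moves with the lid; 41 mm above the table when shut).
- lid4 (a joint): Hinge of lid 4 counted from the ring end, a thin white lid 37 mm long along the row, 33 mm wide, 3 mm thick, hinged across the row 20 mm before its compartment's centre, so that it rises like a ramp going away from the ring. 0 = as far open as it goes (free edge about 10 mm up), 0.26 rad = shut, lying flat on a hard stop. A stiff hinge: about 1 N at the free edge moves it and it stays put.
- lid4_tip (a point): Middle of the free edge of lid 4, on its upper face, 38 mm from the hinge (moves with the lid; 41 mm above the table when shut).
- lid5 (a joint): Hinge of lid 5 counted from the ring end, a thin white lid 37 mm long along the row, 33 mm wide, 3 mm thick, hinged across the row 20 mm before its compartment's centre, so that it rises like a ramp going away from the ring. 0 = as far open as it goes (free edge about 10 mm up), 0.26 rad = shut, lying flat on a hard stop. A stiff hinge: about 1 N at the free edge moves it and it stays put.
- lid5_tip (a point): Middle of the free edge of lid 5, on its upper face, 38 mm from the hinge (moves with the lid; 41 mm above the table when shut).
- spool: Cardboard filament spool lying flat, 160 mm across, 50 mm high, in the hollow of the arc. Origin: centre of its underside. Not to be disturbed.
- screwdriver: Screwdriver, 160 mm, lying on the outer side of the arc; origin under its middle. Not to be disturbed.
- glue: Glue jar, 30 mm across, 75 mm high, standing near the plain end of the organiser; origin under its centre. Not to be disturbed.
- gear: Printed grey gear with hub, 46 mm across, 22 mm high, lying on the outer side of the arc; origin under its centre. Not to be disturbed.
- scraper: Scraper (spatula), 200 mm, lying to the robot's right. Not to be disturbed.
- vase: Printed white vase, 68 mm across, 90 mm high, standing to the left. Not to be disturbed.
- caliper: Caliper, 170 mm, lying to the left. Not to be disturbed.

How it is judged:
On the way, in this order (a step that is already met when the one before it is completed fails the run):
1. the first lid from the ring end is pressed flat (value of joint lid1 above 0.19 rad), for 0.05 s.
2. the second lid from the ring end is pressed flat (value of joint lid2 above 0.19 rad), for 0.05 s.
3. the third lid from the ring end is pressed flat (value of joint lid3 above 0.19 rad), for 0.05 s.
4. the fourth lid from the ring end is pressed flat (value of joint lid4 above 0.19 rad), for 0.05 s.
5. the fifth lid from the ring end is pressed flat (value of joint lid5 above 0.19 rad), for 0.05 s.
At the end, for the whole second after the job is handed in: All five lids are pressed to at least 0.19 rad of 0.26 (free edge within about 2.7 mm of flat), pressed in order from the ring end; the organiser stands level and at rest within 30 mm of where it was, and each bystander within 30 mm of where it was (value of joint each of lid1, lid2, lid3, lid4, lid5 above 0.19 rad and distance of each of organiser, spool, screwdriver, glue, gear, scraper, vase, caliper from where it was at the start of the episode below 0.03 m and angle between organiser's own z axis and vertical below 0.05 rad and linear speed of organiser below 0.02 m/s); the robot touches nothing.
It fails at once if the organiser is lifted or tipped (height (world z) of organiser above 0.008 m or angle between organiser's own z axis and vertical above 0.15 rad).
It fails at once if the organiser is shoved more than 30 mm (distance of organiser from where it was at the start of the episode above 0.03 m).
It fails at once if the organiser or its lids are pressed harder than 40 N (contact force between any of the arm, the fingers and organiser above 40 N).
It fails at once if a bystander is moved more than 30 mm (distance of any of spool, screwdriver, glue, gear, scraper, vase, caliper from where it was at the start of the episode above 0.03 m).
It also fails if it takes over 45 s, if anything falls off the work surface, if the arm or the gripper's body presses on something with over 40 N, if the wrist force passes 120 N, or if a joint passes its speed limit or range.

## Working session

There is one attempt and no reset: what is moved stays moved. The work goes in short steps, Python scripts to look and compute and a tool call to move; the robot and the scene stay as the last step left them, time stands still between calls to the robot, and variables do not carry over. Pictures are saved under pics/ and viewed, about 8 in all and at most 12, crops included, and the job is handed in when it is done.

Besides the shell and the picture viewer there is one more tool, called after "Request:" in YAML: its name, and indented under it one key for each argument. move_arm: Moves the arm, as the interface text tells. Its arguments: {"type":"object","properties":{"plan":{"type":"array"}},"required":["plan"]}

```bash
mkdir -p pics; ls; cat > h.py <<'E'
import numpy as np, cv2
from plant import telemetry, get_image, bot
def cam(n):
    d=get_image(n); h,w=d["img"].shape[:2]; d["f"]=h/2/np.tan(np.radians(d["fovy"])/2); return d
def ray(d,u,v):
    K=np.array([[d["f"],0,d["cx"]],[0,d["f"],d["cy"]],[0,0,1.]])
    x,y=cv2.undistortPoints(np.array([[[u,v]]],float),K,np.array([d["k1"],0,0,0,0.]))[0,0]
    T=np.array(d["T"]); return T[:3,3],T[:3,:3]@np.array([x,y,1])
def onz(d,u,v,z):
    o,r=ray(d,u,v); return o+r*(z-o[2])/r[2]
def proj(d,P):
    T=np.array(d["T"]); p=(np.asarray(P)-T[:3,3])@T[:3,:3]; s=p[...,:2]/p[...,2:]
    s=s*(1+d["k1"]*(s**2).sum(-1,keepdims=True)); return s*d["f"]+[d["cx"],d["cy"]]
E
python3 - <<'E'
from h import *
import pickle
print(telemetry.get_obs())
for n in("scene","top"):
    d=cam(n); pickle.dump(d,open(n+".pkl","wb")); cv2.imwrite(f"pics/{n}0.png",d["img"]); print(n,d["f"],d["k1"],d["T"])
E
```

```text
pics
{'t': 0.0, 'q': array([-1.28467571e+00,  3.08984502e-01,  1.63519784e+00,  1.65785701e-05,
        1.19971152e+00, -6.96892045e-02]), 'qvel': array([9.31886835e-04, 5.19151046e-05, 1.99874393e-04, 3.64738813e-04,
       6.95984747e-05, 2.42936131e-04]), 'tau': array([-2.71137651e-04, -4.15261459e+01, -2.76664889e+01, -1.38848845e-04,
        1.02566511e-02, -4.15954162e-06]), 'tcp_pos': array([ 0.21746938, -0.58506147,  0.23005448]), 'orientation': array([ 0.9446774 ,  1.35860548, -0.94227419]), 'wrist_force': array([ 0.49304616, -0.5354111 , -0.57504271]), 'wrist_torque': array([0.00181438, 0.01585717, 0.06571066]), 'opening': 0.08540782317369157}
scene 380.94321306672845 -0.07947542963883404 [[ 0.74105595  0.52467274 -0.41899235  1.15441865]
 [ 0.67143594 -0.57614494  0.46608024 -0.56959075]
 [ 0.00313927 -0.62671806 -0.77923977  1.03723856]
 [ 0.          0.          0.          1.        ]]
top 514.7273154911195 -0.027186323732395212 [[-0.01328143 -0.99807607  0.06056208  0.54562208]
 [-0.99988963  0.01366002  0.00584145  0.00697749]
 [-0.00665749 -0.06047781 -0.99814734  1.47468125]
 [ 0.          0.          0.          1.        ]]
```

View pics/top0.png

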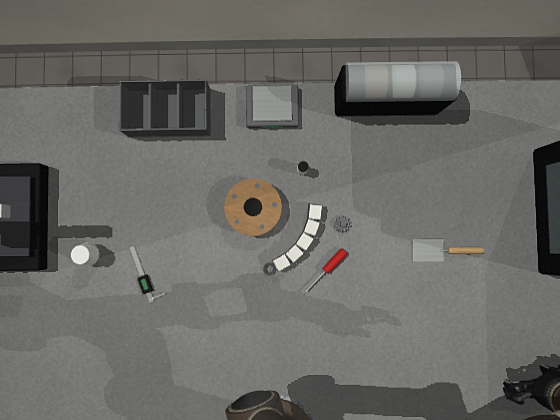

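View pics/scene0.png

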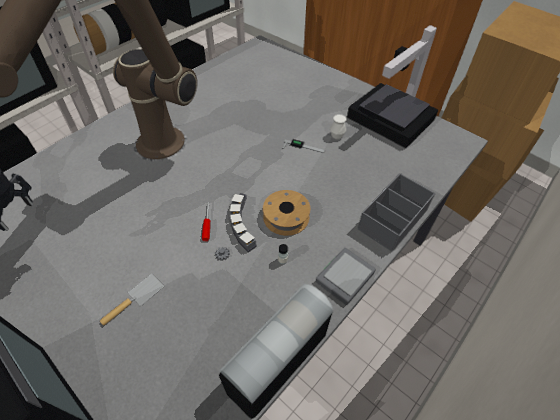

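The top view shows the ring at (269,268) and the five white lids running from (281,262) to (316,212). The spool is at (252,207) inside the arc, the glue jar at (303,167), and the gear and screwdriver on the outer side.

```bash
cat > fit.py <<'E'
from h import *
def k2(k,off=0.):
    a=(k-3)*.24; c=np.array([.183*(1-np.cos(a)),-.183*np.sin(a)]); return c+off*np.array([np.sin(a),-np.cos(a)])
def lids(d,box,th=195):
    x0,y0,x1,y1=box; m=(d["img"].min(2)>th).astype(np.uint8); q=np.zeros_like(m); q[y0:y1,x0:x1]=m[y0:y1,x0:x1]
    n,l,s,c=cv2.connectedComponentsWithStats(q,connectivity=4)
    return [(s[i,4],*c[i]) for i in range(1,n) if s[i,4]>25]
def rigid(A,B):
    a,b=A-A.mean(0),B-B.mean(0); th=np.arctan2((a[:,0]*b[:,1]-a[:,1]*b[:,0]).sum(),(a*b).sum())
    R=np.array([[np.cos(th),-np.sin(th)],[np.sin(th),np.cos(th)]]); return th,B.mean(0)-R@A.mean(0),R
E
python3 - <<'E'
from fit import *
import pickle
D={n:pickle.load(open(n+".pkl","rb")) for n in("scene","top")}
for n,box in(("top",(260,190,335,280)),("scene",(215,185,262,255))):
    d=D[n]
    for th in (150,180,195,210): 
        L=lids(d,box,th); print(n,th,[tuple(np.round(x,1)) for x in L])
E
```

```text
top 150 [(np.float64(166.0), np.float64(314.9), np.float64(211.3)), (np.float64(160.0), np.float64(311.3), np.float64(226.8)), (np.float64(164.0), np.float64(304.3), np.float64(241.0)), (np.float64(162.0), np.float64(294.1), np.float64(253.1)), (np.float64(166.0), np.float64(281.2), np.float64(262.4))]
top 180 [(np.float64(157.0), np.float64(314.8), np.float64(211.4)), (np.float64(150.0), np.float64(311.4), np.float64(226.7)), (np.float64(156.0), np.float64(304.3), np.float64(240.9)), (np.float64(154.0), np.float64(294.0), np.float64(252.9)), (np.float64(151.0), np.float64(281.3), np.float64(262.0))]
top 195 [(np.float64(143.0), np.float64(314.7), np.float64(211.6)), (np.float64(143.0), np.float64(311.4), np.float64(226.9)), (np.float64(144.0), np.float64(304.4), np.float64(241.0)), (np.float64(136.0), np.float64(294.3), np.float64(252.9)), (np.float64(138.0), np.float64(281.5), np.float64(262.2))]
top 210 [(np.float64(135.0), np.float64(314.8), np.float64(211.4)), (np.float64(123.0), np.float64(311.4), np.float64(226.6)), (np.float64(135.0), np.float64(304.3), np.float64(241.0)), (n
[... 329 characters left out ...]
239.6), np.float64(227.4)), (np.float64(93.0), np.float64(246.7), np.float64(236.9))]
scene 180 [(np.float64(64.0), np.float64(237.3), np.float64(197.7)), (np.float64(56.0), np.float64(234.8), np.float64(207.6)), (np.float64(71.0), np.float64(235.7), np.float64(217.6)), (np.float64(73.0), np.float64(239.5), np.float64(227.5)), (np.float64(84.0), np.float64(246.5), np.float64(236.9))]
scene 195 [(np.float64(60.0), np.float64(237.4), np.float64(197.8)), (np.float64(54.0), np.float64(235.0), np.float64(207.5)), (np.float64(67.0), np.float64(235.7), np.float64(217.6)), (np.float64(70.0), np.float64(239.4), np.float64(227.4)), (np.float64(81.0), np.float64(246.5), np.float64(237.0))]
scene 210 []
```

```bash
python3 - <<'E'
from fit import *
import pickle
from scipy.spatial.transform import Rotation as Ro
D={n:pickle.load(open(n+".pkl","rb")) for n in("scene","top")}
A=np.array([k2(k,-1.e-3) for k in range(1,6)])
for n,box,rev in(("top",(260,190,335,280),-1),("scene",(215,185,262,255),1)):
    d=D[n]; L=lids(d,box,150)[::rev]
    B=np.array([onz(d,u,v,.045)[:2] for _,u,v in L])
    th,t,R=rigid(A,B); print(n,"th",th,"org",t,"res mm",np.round((B-(A@R.T+t))*1e3,1).tolist())
    for k,o in((1,-.04),(1,-.036),(1,0),(3,0),(5,0),(5,.012)):
        print(k,o,np.round(R@k2(k,o)+t,4), "dir deg",np.degrees(np.arctan2(*(R@[np.sin((k-3)*.24),-np.cos((k-3)*.24)])[::-1])))
for n,u,v,z in(("ring",269,268,.009),("glue",303,167,.075),("spool",252,207,.05)): print(n,onz(D["top"],u,v,z))
o=telemetry.get_obs(); print(np.round(Ro.from_rotvec(o["orientation"]).as_matrix(),3))
E
```

```text
top th 0.9780113679148115 org [ 0.54290375 -0.08590078] res mm [[-0.1, 0.1], [-0.1, 0.1], [-0.3, -0.0], [-0.0, 0.2], [0.5, -0.3]]
1 -0.04 [0.4653 0.0136] dir deg -61.46605046894445
1 -0.036 [0.4672 0.0101] dir deg -61.46605046894445
1 0 [ 0.4844 -0.0215] dir deg -61.46605046894445
3 0 [ 0.5429 -0.0859] dir deg -33.96407630266493
5 0 [ 0.6245 -0.116 ] dir deg -6.462102136385415
5 0.012 [ 0.6365 -0.1173] dir deg -6.462102136385415
scene th 0.9787190512585443 org [ 0.54226467 -0.08367177] res mm [[0.1, -0.4], [-1.0, 1.0], [0.6, -0.4], [-0.3, 0.5], [0.6, -0.6]]
1 -0.04 [0.4646 0.0158] dir deg -61.42550320011685
1 -0.036 [0.4665 0.0123] dir deg -61.42550320011685
1 0 [ 0.4837 -0.0194] dir deg -61.42550320011685
3 0 [ 0.5423 -0.0837] dir deg -33.92352903383733
5 0 [ 0.6239 -0.1137] dir deg -6.421554867557819
5 0.012 [ 0.6359 -0.115 ] dir deg -6.421554867557819
ring [0.4667935  0.01366809 0.009     ]
glue [ 0.74419596 -0.08339816  0.075     ]
spool [0.63801465 0.05837479 0.05      ]
[[-0.001  0.937  0.348]
 [ 0.002  0.348 -0.937]
 [-1.     0.    -0.002]]
```

Request:
move_arm:
  plan:
    - {"gripper": 0, "dy": 36.7, "dz": -39.6}
    - {"gripper": 0, "dy": 36.7, "dz": -39.6}
    - {"gripper": 0, "dy": 36.7, "dz": -39.6}
    - {"gripper": 0, "dy": 36.7, "dz": -39.6}
    - {"gripper": 0, "dy": 36.7, "dz": -39.6}
    - {"gripper": 0, "dy": 36.7, "dz": -39.6}
    - {"gripper": 0, "dy": 36.7, "dz": -39.6}
    - {"gripper": 0, "dy": 36.7, "dz": -39.6}

```text
invalid input at $.plan[0]: expected keys gripper, dx, dy, dz, roll
```

Request:
move_arm:
  plan:
    - {"gripper": 0, "dy": 36.7, "dz": -39.6}
    - {"gripper": 0, "dy": 36.7, "dz": -39.6}
    - {"gripper": 0, "dy": 36.7, "dz": -39.6}
    - {"gripper": 0, "dy": 36.7, "dz": -39.6}
    - {"gripper": 0, "roll": -8}
    - {"gripper": 0, "dx": 60}
    - {"gripper": 0, "dx": 50}
    - {"gripper": 0}

```text
invalid input at $.plan[0]: expected keys gripper, dx, dy, dz, roll
```

```bash
cat > st.py <<'E'
from fit import *
from scipy.spatial.transform import Rotation as Ro
o=telemetry.get_obs(); M=Ro.from_rotvec(o["orientation"]).as_matrix()
print(o["t"],o["tcp_pos"],"F",o["wrist_force"],o["opening"],"q",np.round(o["q"],2)); print(np.round(M,3))
org=np.array([.5426,-.0848]); c,s=np.cos(.978),np.sin(.978)
R=np.array([[c,-s],[s,c]]); p=R.T@(o["tcp_pos"][:2]-org); v=p-[.183,0]
a=np.arctan2(-v[1],-v[0]); zdir=R.T@M[:2,2]; rd=np.array([np.sin(a),-np.cos(a)])
print("arc mm from comp1 centre",183*(a+.48),"outward mm",(np.hypot(*v)-.183)*1e3,"yaw err deg",np.degrees(np.arctan2(rd[0]*zdir[1]-rd[1]*zdir[0],rd@zdir)))
E
python3 st.py; python3 - <<'E'
from h import *
a=cam("scene"); b=cam("top"); f=lambda i,x0,y0:cv2.resize(i[y0:y0+100,x0:x0+100],(400,400),interpolation=cv2.INTER_CUBIC)
cv2.imwrite("pics/c1.png",np.hstack([f(a["img"],190,150),f(b["img"],240,190)]))
E
```

```text
0.1 [ 0.21748316 -0.58515582  0.23014353] F [-0.26808945 -0.03144277 -0.34171473] 0.08554489889958436 q [-1.28  0.31  1.64 -0.    1.2  -0.07]
[[-0.001  0.937  0.348]
 [ 0.002  0.348 -0.937]
 [-1.     0.    -0.002]]
arc mm from comp1 centre 90.16229734544466 outward mm 596.6857889546742 yaw err deg -36.376221617051854
```

View pics/c1.png

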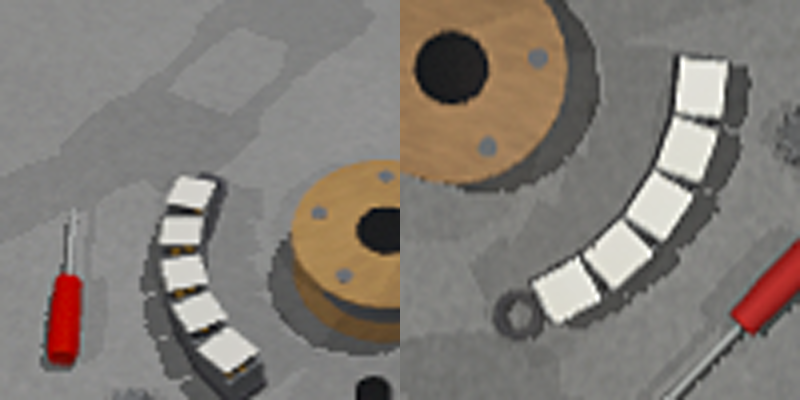

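The move was refused because every row needs all five keys. The picture shows all five lids still ajar, with the ring at the end near the robot.

Request:
move_arm:
  plan:
    - {"gripper": 0, "dx": 0, "dy": 36.7, "dz": -39.6, "roll": 0}
    - {"gripper": 0, "dx": 0, "dy": 36.7, "dz": -39.6, "roll": 0}
    - {"gripper": 0, "dx": 0, "dy": 36.7, "dz": -39.6, "roll": 0}
    - {"gripper": 0, "dx": 0, "dy": 36.7, "dz": -39.6, "roll": 0}
    - {"gripper": 0, "dx": 0, "dy": 36.7, "dz": -39.6, "roll": 0}
    - {"gripper": 0, "dx": 0, "dy": 36.7, "dz": -39.6, "roll": 0}
    - {"gripper": 0, "dx": 0, "dy": 36.7, "dz": -39.6, "roll": 0}
    - {"gripper": 0, "dx": 0, "dy": 36.7, "dz": -39.6, "roll": 0}

```text
t: 1.2
tcp_pos: [0.3829, -0.185, 0.2314]
orientation: [0.944, 1.356, -0.943]
wrist_force: [1.1, -0.1, 0.5]
opening: -0.0002
```

Request:
move_arm:
  plan:
    - {"gripper": 0, "dx": 0, "dy": 36.7, "dz": -39.6, "roll": 0}
    - {"gripper": 0, "dx": 0, "dy": 36.7, "dz": -39.6, "roll": 0}
    - {"gripper": 0, "dx": 0, "dy": 36.7, "dz": -39.6, "roll": 0}
    - {"gripper": 0, "dx": 0, "dy": 36.7, "dz": -39.6, "roll": -4}
    - {"gripper": 0, "dx": 20, "dy": 0, "dz": 0, "roll": -4}
    - {"gripper": 0, "dx": 50, "dy": 0, "dz": 0, "roll": 0}
    - {"gripper": 0, "dx": 40, "dy": 0, "dz": 0, "roll": 0}
    - {"gripper": 0, "dx": 0, "dy": 0, "dz": 0, "roll": 0}

```text
t: 2.2
tcp_pos: [0.4613, 0.0133, 0.1182]
orientation: [0.835, 1.412, -0.841]
wrist_force: [-1.0, -0.2, -0.6]
opening: 0.0003
```

```bash
python3 st.py; python3 - <<'E'
from h import *
a=cam("scene"); b=cam("top"); f=lambda i,x0,y0:cv2.resize(i[y0:y0+100,x0:x0+100],(400,400),interpolation=cv2.INTER_CUBIC)
cv2.imwrite("pics/c2.png",np.hstack([f(a["img"],190,150),f(b["img"],240,200)]))
print(proj(a,telemetry.get_obs()["tcp_pos"]))
E
```

```text
2.2 [0.46129731 0.01330446 0.11815635] F [-1.04877409 -0.21051969 -0.60179028] 0.00027806866740673634 q [-0.07  0.15  2.09 -0.    0.91  1.01]
[[-0.009  0.88   0.476]
 [ 0.001  0.476 -0.88 ]
 [-1.    -0.007 -0.005]]
arc mm from comp1 centre -39.07158754526858 outward mm 8.228223759652515 yaw err deg 12.09517768838171
[238.72503917 174.57327634]
```

View pics/c2.png

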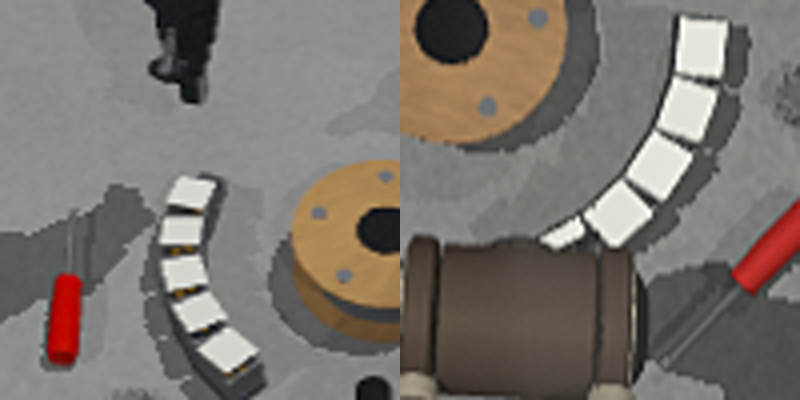

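The fingertip projects to (239,175), exactly where the picture shows it, above the ring. All the lids are unchanged. I'll correct sideways and descend just before the hinge of lid 1.

Request:
move_arm:
  plan:
    - {"gripper": 0, "dx": 30, "dy": 4, "dz": 0, "roll": 0}
    - {"gripper": 0, "dx": 30, "dy": 0, "dz": 0, "roll": 0}
    - {"gripper": 0, "dx": 10, "dy": 0, "dz": 0, "roll": 0}
    - {"gripper": 0, "dx": 0, "dy": 0, "dz": 0, "roll": 0}
    - {"gripper": 0, "dx": 0, "dy": 0, "dz": 0, "roll": 0}

```text
t: 2.92
tcp_pos: [0.4701, 0.0147, 0.0529]
orientation: [0.838, 1.401, -0.836]
wrist_force: [0.9, 0.5, 0.5]
opening: 0.0003
```

```bash
python3 st.py
```

```text
2.925 [0.47013164 0.01474089 0.05287543] F [0.90458559 0.48345214 0.49275767] 0.00025013921587423957 q [-0.06  0.28  2.11  0.    0.75  1.01]
[[ 0.003  0.88   0.475]
 [-0.     0.475 -0.88 ]
 [-1.     0.003  0.002]]
arc mm from comp1 centre -37.966795645561284 outward mm -0.6508420637016954 yaw err deg 11.732339214053923
```

Request:
move_arm:
  plan:
    - {"gripper": 0, "dx": 0, "dy": -4.5, "dz": 0, "roll": 0}
    - {"gripper": 0, "dx": 0, "dy": 0, "dz": 0, "roll": 0}
    - {"gripper": 0, "dx": 0, "dy": 0, "dz": 0, "roll": 0}
    - {"gripper": 0, "dx": 0, "dy": 0, "dz": 0, "roll": 0}

```text
t: 3.42
tcp_pos: [0.4646, 0.0127, 0.0514]
orientation: [0.837, 1.404, -0.837]
wrist_force: [-0.5, -0.6, 0.4]
opening: 0.0001
```

```bash
python3 st.py
```

```text
3.425 [0.46461228 0.01274374 0.05136405] F [-0.46902042 -0.57867731  0.43861332] 8.15834608845037e-05 q [-0.07  0.27  2.12  0.    0.75  1.01]
[[ 0.     0.88   0.475]
 [ 0.     0.475 -0.88 ]
 [-1.     0.     0.   ]]
arc mm from comp1 centre -37.64362738529459 outward mm 5.209612925974577 yaw err deg 11.637073302266735
```

Request:
move_arm:
  plan:
    - {"gripper": 0, "dx": 9, "dy": 1, "dz": 0, "roll": 0}
    - {"gripper": 0, "dx": 0, "dy": 0, "dz": 0, "roll": 0}
    - {"gripper": 0, "dx": 0, "dy": 0, "dz": 0, "roll": 0}
    - {"gripper": 0, "dx": 0, "dy": 0, "dz": 0, "roll": 0}
    - {"gripper": 0, "dx": 0, "dy": 0, "dz": 0, "roll": 0}

```text
t: 4.05
tcp_pos: [0.4655, 0.0132, 0.0424]
orientation: [0.837, 1.404, -0.837]
wrist_force: [-0.5, -0.2, 0.4]
opening: -0.0002
```

```bash
python3 st.py
```

```text
4.05 [0.46551777 0.0132033  0.04236963] F [-0.45071694 -0.17668577  0.40236347] -0.0001836230694963075 q [-0.07  0.29  2.12  0.    0.73  1.01]
[[ 0.     0.88   0.475]
 [ 0.     0.475 -0.88 ]
 [-1.     0.     0.   ]]
arc mm from comp1 centre -37.81873948827603 outward mm 4.210188691918471 yaw err deg 11.690850958041691
```

Height is 42.4 mm with no contact. I'll slide forward gently over lid 1.

Request:
move_arm:
  plan:
    - {"gripper": 0, "dx": 0, "dy": 0, "dz": 5, "roll": 0}
    - {"gripper": 0, "dx": 0, "dy": 0, "dz": 5, "roll": 0}
    - {"gripper": 0, "dx": 0, "dy": 0, "dz": 5, "roll": 0}
    - {"gripper": 0, "dx": 0, "dy": 0, "dz": 5, "roll": 0}
    - {"gripper": 0, "dx": 0, "dy": 0, "dz": 0, "roll": 0}
    - {"gripper": 0, "dx": 0, "dy": 0, "dz": 0, "roll": 0}

```text
t: 4.8
tcp_pos: [0.4751, -0.0047, 0.0424]
orientation: [0.837, 1.403, -0.837]
wrist_force: [-0.9, -0.5, 1.6]
opening: -0.0002
```

```bash
python3 st.py
```

```text
4.8 [ 0.47510923 -0.00465735  0.04242621] F [-0.85431504 -0.54350657  1.56482507] -0.00024118074788926684 q [-0.1   0.31  2.1  -0.    0.74  0.97]
[[ 0.     0.88   0.476]
 [-0.     0.476 -0.88 ]
 [-1.     0.     0.001]]
arc mm from comp1 centre -18.04960776505206 outward mm 1.2270723362874936 yaw err deg 5.513930518047365
```

Request:
move_arm:
  plan:
    - {"gripper": 0, "dx": 0, "dy": 0, "dz": 6, "roll": 0}
    - {"gripper": 0, "dx": 0, "dy": 0, "dz": 6, "roll": 0}
    - {"gripper": 0, "dx": 0, "dy": 0, "dz": 6, "roll": 0}
    - {"gripper": 0, "dx": 0, "dy": 0, "dz": 6, "roll": -1.9}
    - {"gripper": 0, "dx": 0, "dy": 0, "dz": 6, "roll": -1.9}
    - {"gripper": 0, "dx": 0, "dy": 0, "dz": 6, "roll": -1.9}
    - {"gripper": 0, "dx": 0, "dy": 0, "dz": 0, "roll": 0}
    - {"gripper": 0, "dx": 0, "dy": 0, "dz": 0, "roll": 0}

```text
t: 5.8
tcp_pos: [0.4927, -0.0361, 0.0422]
orientation: [0.761, 1.433, -0.761]
wrist_force: [-0.9, -0.5, 0.4]
opening: 0.0
```

```bash
python3 st.py; python3 - <<'E'
from h import *
a=cam("scene"); b=cam("top"); f=lambda i,x0,y0:cv2.resize(i[y0:y0+80,x0:x0+80],(400,400),interpolation=cv2.INTER_CUBIC)
cv2.imwrite("pics/c3.png",np.hstack([f(a["img"],200,180),f(b["img"],255,200)]))
E
```

```text
5.8 [ 0.49268498 -0.03605891  0.04218156] F [-0.94967241 -0.5106211   0.37230691] 1.3891874721852493e-06 q [-0.16  0.34  2.05 -0.    0.75  0.82]
[[ 0.     0.829  0.56 ]
 [-0.     0.56  -0.829]
 [-1.     0.     0.   ]]
arc mm from comp1 centre 17.796123597054052 outward mm 0.7584779990962021 yaw err deg -0.05637661222646325
```

View pics/c3.png

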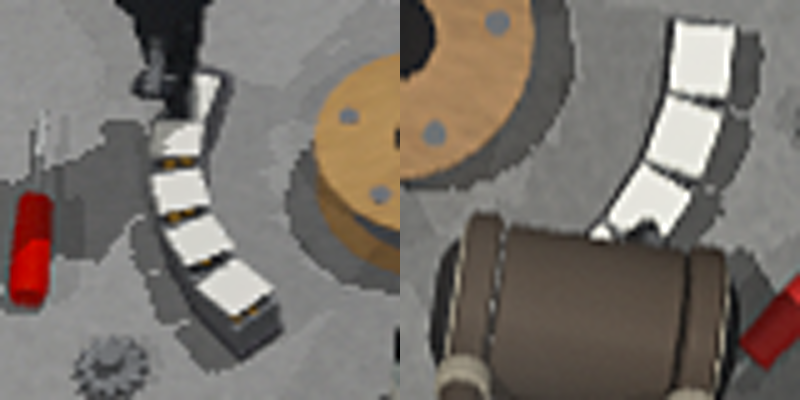

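Request:
move_arm:
  plan:
    - {"gripper": 0, "dx": 0, "dy": 0, "dz": 7, "roll": -2.2}
    - {"gripper": 0, "dx": 0, "dy": 0, "dz": 7, "roll": -2.2}
    - {"gripper": 0, "dx": 0, "dy": 0, "dz": 7, "roll": -2.2}
    - {"gripper": 0, "dx": 0, "dy": 0, "dz": 7, "roll": -2.2}
    - {"gripper": 0, "dx": 0, "dy": 0, "dz": 7, "roll": -2.2}
    - {"gripper": 0, "dx": 0, "dy": 0, "dz": 7, "roll": -2.2}
    - {"gripper": 0, "dx": 0, "dy": 0, "dz": 0, "roll": 0}
    - {"gripper": 0, "dx": 0, "dy": 0, "dz": 0, "roll": 0}

```text
t: 6.9
tcp_pos: [0.5191, -0.0679, 0.0422]
orientation: [0.583, 1.491, -0.583]
wrist_force: [0.7, 0.5, 0.2]
opening: -0.0002
```

```bash
python3 st.py; python3 - <<'E'
from h import *
a=cam("scene"); b=cam("top"); f=lambda i,x0,y0:cv2.resize(i[y0:y0+80,x0:x0+80],(400,400),interpolation=cv2.INTER_CUBIC)
cv2.imwrite("pics/c4.png",np.hstack([f(a["img"],200,180),f(b["img"],255,200)]))
E
```

```text
6.9 [ 0.51910004 -0.06788978  0.04221905] F [0.66258978 0.53304852 0.22130751] -0.00018449046674077644 q [-0.21  0.38  1.98 -0.    0.77  0.53]
[[-0.     0.679  0.734]
 [-0.     0.734 -0.679]
 [-1.    -0.    -0.   ]]
arc mm from comp1 centre 59.00087025569041 outward mm 1.3888934255678886 yaw err deg 0.2573862723728196
```

View pics/c4.png

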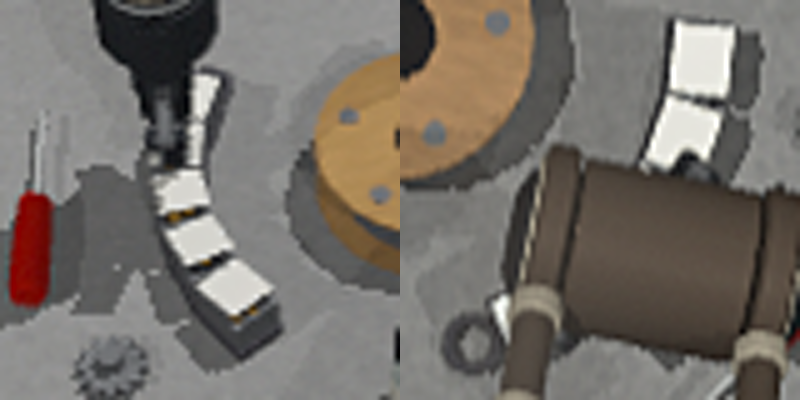

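Lids 1 and 2 are pressed, the forces are about 1 N, and the organiser hasn't moved. I'll carry on along the arc.

Request:
move_arm:
  plan:
    - {"gripper": 0, "dx": 0, "dy": 0.5, "dz": 7, "roll": -2.2}
    - {"gripper": 0, "dx": 0, "dy": 0.5, "dz": 7, "roll": -2.2}
    - {"gripper": 0, "dx": 0, "dy": 0, "dz": 7, "roll": -2.2}
    - {"gripper": 0, "dx": 0, "dy": 0, "dz": 7, "roll": -2.2}
    - {"gripper": 0, "dx": 0, "dy": 0, "dz": 7, "roll": -2.2}
    - {"gripper": 0, "dx": 0, "dy": 0, "dz": 7, "roll": -2.2}
    - {"gripper": 0, "dx": 0, "dy": 0, "dz": 0, "roll": 0}
    - {"gripper": 0, "dx": 0, "dy": 0, "dz": 0, "roll": 0}

```text
t: 8.0
tcp_pos: [0.553, -0.0925, 0.0422]
orientation: [0.404, 1.533, -0.404]
wrist_force: [0.6, -0.7, -1.1]
opening: 0.0002
```

```bash
python3 st.py
```

```text
8.0 [ 0.55300689 -0.09245135  0.04217839] F [ 0.57677998 -0.67444124 -1.05868549] 0.00017220105429458622 q [-0.24  0.44  1.9   0.    0.81  0.27]
[[-0.     0.493  0.87 ]
 [ 0.     0.87  -0.493]
 [-1.    -0.    -0.   ]]
arc mm from comp1 centre 100.6874169853825 outward mm 0.9849606733375316 yaw err deg 0.3973691235470999
```

Request:
move_arm:
  plan:
    - {"gripper": 0, "dx": 0, "dy": 0, "dz": 7, "roll": -2.2}
    - {"gripper": 0, "dx": 0, "dy": 0, "dz": 7, "roll": -2.2}
    - {"gripper": 0, "dx": 0, "dy": 0, "dz": 7, "roll": -2.2}
    - {"gripper": 0, "dx": 0, "dy": 0, "dz": 7, "roll": -2.2}
    - {"gripper": 0, "dx": 0, "dy": 0, "dz": 7, "roll": -2.2}
    - {"gripper": 0, "dx": 0, "dy": 0, "dz": 7, "roll": -2.2}
    - {"gripper": 0, "dx": 0, "dy": 0, "dz": 0, "roll": 0}
    - {"gripper": 0, "dx": 0, "dy": 0, "dz": 0, "roll": 0}

```text
t: 9.0
tcp_pos: [0.5912, -0.1095, 0.0421]
orientation: [0.224, 1.56, -0.224]
wrist_force: [-0.7, -0.5, 1.0]
opening: 0.0003
```

```bash
python3 st.py
```

```text
9.0 [ 0.59119409 -0.1095003   0.04214839] F [-0.69288276 -0.52870038  1.01907751] 0.0002856135618169756 q [-0.26  0.5   1.8   0.    0.84  0.03]
[[-0.     0.282  0.96 ]
 [ 0.     0.96  -0.282]
 [-1.     0.    -0.   ]]
arc mm from comp1 centre 142.31836018749888 outward mm 1.450385748781341 yaw err deg 0.5556819587987101
```

Request:
move_arm:
  plan:
    - {"gripper": 0, "dx": 0, "dy": 0.5, "dz": 7, "roll": -2.2}
    - {"gripper": 0, "dx": 0, "dy": 0.5, "dz": 7, "roll": -2.2}
    - {"gripper": 0, "dx": 0, "dy": 0, "dz": 7, "roll": -2.2}
    - {"gripper": 0, "dx": 0, "dy": 0, "dz": 7, "roll": -2.2}
    - {"gripper": 0, "dx": 0, "dy": 0, "dz": 7, "roll": -2.2}
    - {"gripper": 0, "dx": 0, "dy": 0, "dz": 8, "roll": 0}
    - {"gripper": 0, "dx": 0, "dy": 0, "dz": 4, "roll": 0}
    - {"gripper": 0, "dx": 0, "dy": 0, "dz": 0, "roll": 0}

```text
t: 10.0
tcp_pos: [0.6387, -0.1171, 0.0423]
orientation: [0.073, 1.569, -0.073]
wrist_force: [-0.2, 0.0, 0.7]
opening: -0.0001
```

```bash
python3 st.py
```

```text
10.0 [ 0.63871913 -0.11714668  0.04226515] F [-0.19514121  0.03039979  0.67343811] -0.00014105965389088167 q [-0.25  0.57  1.68  0.    0.89 -0.16]
[[ 0.001  0.093  0.996]
 [-0.     0.996 -0.093]
 [-1.    -0.     0.001]]
arc mm from comp1 centre 190.24155775551193 outward mm 1.225201542709331 yaw err deg -3.4133237730437522
```

Request:
move_arm:
  plan:
    - {"gripper": 0, "dx": -20, "dy": 0, "dz": 0, "roll": 0}
    - {"gripper": 0, "dx": -60, "dy": 0, "dz": 0, "roll": 0}
    - {"gripper": 0, "dx": -60, "dy": 0, "dz": 0, "roll": 0}
    - {"gripper": 0, "dx": 0, "dy": -60, "dz": 0, "roll": 0}
    - {"gripper": 0, "dx": 0, "dy": -60, "dz": 0, "roll": 0}
    - {"gripper": 0, "dx": 0, "dy": -60, "dz": 0, "roll": 0}
    - {"gripper": 0, "dx": 0, "dy": -60, "dz": 0, "roll": 0}
    - {"gripper": 0, "dx": 0, "dy": 0, "dz": 0, "roll": 0}

```text
t: 11.0
tcp_pos: [0.6147, -0.3613, 0.184]
orientation: [0.075, 1.567, -0.079]
wrist_force: [0.2, 1.3, -0.2]
opening: 0.0003
```

```bash
python3 - <<'E'
from fit import *
a=cam("scene"); b=cam("top"); f=lambda i,x0,y0:cv2.resize(i[y0:y0+80,x0:x0+80],(400,400),interpolation=cv2.INTER_CUBIC)
cv2.imwrite("pics/c5.png",np.hstack([f(a["img"],200,180),f(b["img"],255,200)]))
A=np.array([k2(k,-1.e-3) for k in range(1,6)])
for d,box,rev in((b,(260,190,335,280),-1),(a,(215,185,262,255),1)):
    L=lids(d,box,150)[::rev]; print([tuple(np.round(x,1)) for x in L])
    if len(L)==5: print(rigid(A,np.array([onz(d,u,v,.041)[:2] for _,u,v in L]))[:2])
E
```

```text
[(np.float64(168.0), np.float64(281.4), np.float64(262.2)), (np.float64(169.0), np.float64(294.2), np.float64(252.8)), (np.float64(171.0), np.float64(304.3), np.float64(240.8)), (np.float64(169.0), np.float64(311.3), np.float64(226.8)), (np.float64(164.0), np.float64(314.7), np.float64(211.4))]
(np.float64(0.9796658928160049), array([ 0.54323452, -0.08618908]))
[(np.float64(174.0), np.float64(236.1), np.float64(203.2)), (np.float64(92.0), np.float64(235.7), np.float64(218.4)), (np.float64(102.0), np.float64(239.6), np.float64(228.3)), (np.float64(105.0), np.float64(246.8), np.float64(237.4))]
```

View pics/c5.png

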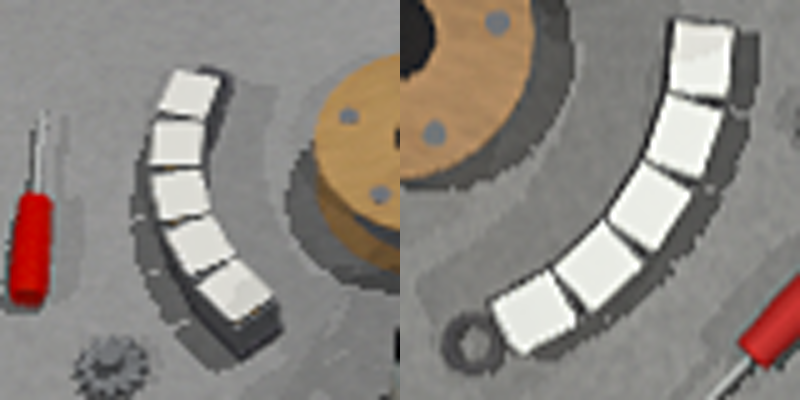

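The picture shows all five lids lying flat. The dark gaps at their free edges are closed, and the ring, spool, screwdriver and gear haven't moved. In the top view the organiser's fitted position differs from the start by less than 1 mm. I'll hand the job in.

```bash
python3 -c "
from h import *
print(bot.finish_job())"
```

```text
the job is handed in; nothing more can be done
None
```

I ran the closed fingertip along the arc from the ring end to the plain end, at a measured height of about 42.2 mm. That pressed lids 1 to 5 down in order. I then raised the arm clear to the side and handed the job in; no verdict was reported.

**Forces:** the readings I took along the row stayed below about 2 N.

**Last pictures:**
- **Lids:** all five look flat. The tip height implies each is about 0.23 rad shut, against the 0.19 needed. The pictures are too coarse to confirm that figure on their own.
- **Organiser:** in the top view its fitted position is within 1 mm of the start. The same check in the scene view failed, because two of the shut lids merged into one patch there.
- **Other things on the table:** the spool, screwdriver and gear look unmoved in the last close-ups. The glue jar, scraper, vase and caliper were not in those crops, but the arm never went near them at low height.

My first two move calls were refused because rows were missing keys, and nothing moved because of them.

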